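# Shut the cutter case and slide its transport lock home

## Task

Put the blue router-cutter case away for transport: gently lower its raised grey lid until it is fully shut, and only then slide the orange lock grip along its track, through the half-way click, until it is fully home against its end stop; there keep a firm push of about 20 N on it for half a second so that its catch takes (it breaks above 35 N). Do not slam the lid or lean hard on the case, and leave the glue bottle, the pencil cup, the tape roll and the offcut around it where they are.

Things in the scene. Friction and masses are not known exactly. Their poses are not given: they have to be found in the camera images.
- case: Blue plastic cutter case, fixed to the bench. Origin: centre of the box's underside, on the bench; x points to the hinge side (away from the robot at yaw 0), y along the hinge, z up. Box 130 (x) x 240 (y) x 70 mm high, open on top. In front of it (x from -127 to -65 mm) a deck 240 mm wide and 50 mm high carries the lock, whose track runs along y at x = -99 mm.
- lid (a joint): Angle of the grey lid (rad): 0 is shut, grows as it opens, about 1.6 is upright and more leans away from the robot; stops at 1.9. A stiff friction hinge holds it at any angle, so it must be pushed all the way down (about 1 to 3 N at the rim); starts at 1.4 to 1.75.
- lid_hinge (a point): Point on the lid's hinge axis, middle of its length: 65 mm in x and 70 mm in z from the case's origin. The axis runs along the case's y. This frame turns with the lid: its -x points along the lid to the free rim, its z out of the lid's outer (top) face.
- lid_rim (a point): Middle of the lid's free rim on the outer (top) face, 134 mm from the hinge axis. The lid is a plain plate 134 x 240 x 8 mm, its outer face 8.5 mm beyond the hinge axis, bare in the middle. A steel tongue hangs from the rim at y = +70 to +100 mm; with the lid shut it lies on the deck, where the bolt runs over it.
- lock: The lock: orange grip, foot plate, bolt; origin at the grip's foot. Slides 60 mm along the case's +y to a rigid end stop. 4 N of friction; stays where left. A sprung detent adds up to 5 N before half way (most at 15 mm: it can feel like a stop), helps on after 30 mm, then fades; the rest must be pushed too. Its catch takes when held at the stop with over 12 N for 0.3 s; breaks above 35 N.
- lock_top (a point): Centre of the top of the orange lock grip, a block 24 (x) x 20 (y) x 30 mm high with sides along the case's axes. Its top is 83 mm above the bench; in the case's frame it starts at x = -99, y = -30 mm and is at y = +30 mm when locked. A low steel bolt goes from its foot towards +y, on the side of the box; the deck on its -y side is free.
- glue: yellow glue bottle with orange cap, 54 mm across, 150 mm tall, upright. Not to be disturbed.
- cup: steel pencil cup, 68 mm across, 100 mm tall, upright. Not to be disturbed.
- tape: roll of blue tape lying flat, 90 mm across, 25 mm high. Not to be disturbed.
- offcut: pale wood offcut, 35 x 90 x 22 mm. Not to be disturbed.

How it is judged:
By the outcome, as a careful person would: the job done as asked, in the order asked, and still so for the second after the job is handed in, with the robot touching nothing.
It also fails if it takes over 61 s, if anything falls off the work surface, if the arm or the gripper's body presses on something with over 40 N, if the wrist force passes 120 N, or if a joint passes its speed limit or range.

## Robot

A 6-joint arm with a two-finger parallel gripper is mounted at the origin on the work surface. World frame = base frame: x ahead of the robot, y to its left, z up, the work surface at z = 0. Lengths are in m, angles in rad, forces in N, time in s.
With the tool pointing down it reaches from about 0.375 to 0.9 m from the base axis. Payload 3.1 kg.
Tool frame: the origin (TCP) lies midway between the tips of the shut fingers; the grasp point (between the pads) lies 19 mm behind it; x points along the fingers, z is the direction in which the jaws open and shut, and the axes are right-handed (so a half turn about x gives the same grasp; the last joint's range is limited). The gripper opens to 85 mm and grips with 20 to 120 N. Pads are 22 mm wide; open, the fingers measure 114 mm over their backs; the gripper's body (76 mm by 85 mm) begins 54 mm behind the grasp point. The pads swing forward as they close: fully open they stand 13 mm farther back than shut.
Start: joints at [1.127, 0.527, 1.433, -0, 1.181, -0.178], TCP at [0.164, 0.603, 0.231] pointing down, gripper open.
Joint ranges: [-3.08, 3.08], [-0.75, 2.2], [0.22, 2.44], [-1.43, 4.57], [0, 2.65], [-2.85, 2.85]. Speed limits (rad/s): [2.79, 2.79, 3.14, 3.14, 3.14, 3.14].

## Interface

Orientations are given as a unit quaternion [x, y, z, w].
In Python, from station import status, snapshot, camera_params, ticket gives the robot as it stands.
- The arm moves only by the tool arm_command, never from a script. Its argument "series" is a list that holds one entry, the list of rows, each a list of 4 numbers: the shift along the tool's x, y, z in mm, then the turn about the tool's x in rad. A call has 1 to 10 rows; each row shifts and turns the commanded pose from where the row before left it, along the tool's axes as they then stand; what a row does not reach is not made up. A row lasts 1/10 s, in which the tool goes at most 50 mm and 8.59 degrees, less where a joint would pass 70% of its speed; a pose out of reach is approached as far as the arm can. A call is refused whole if a number of a shift passes 50 or a number of a turn 0.15, either way. A call with a gripper value outside its range is refused whole. "jaw" is the opening in per cent of the stroke, from 0 (shut) to 100 (fully open), set as the call begins (left out, the last holds). The fingers move at their own pace and stop on an object; "force" is the grip in N (left out, the last holds). Time passes only in rows, so rows that do not move let the fingers close. It gives the time, the measured TCP pose, the force and the opening at its end, in the units of the state.
- status.sense(): the state, without advancing time (a new reading comes with each control period).
- snapshot(name): name is "scene" or "top"; returns the picture (420x560x3 uint8, red, green, blue); there is no depth.
- camera_params(name): a dict with "fovy" (degrees; the focal length in pixels is half the picture's height over the tangent of half this angle, whatever the lens; pixels are square), "cx", "cy" (the principal point, pixels), "k1" (the pictures are not rectified: a ray, as slopes to the right and down, at radius r is drawn at 1 + k1 r^2 times it, then the intrinsics apply), "extrinsics" (4x4, takes a point from camera to world coordinates). Camera axes: x right, y down, z forward; pixel columns grow to the right and rows downward; lengths in m; the calibration is good to about 2 mm. A picture is of the moment at which its call begins. camera_params takes no time and is no camera call.
- ticket.sign_off(): hands the job in, once; it reports no verdict.
The state is a dict: "t": time; "q": joint angles; "qd": joint speeds; "tau": joint torques, N m; "tcp_pos": TCP position; "tool_rot": TCP orientation; "force": force on the tool from outside, world axes, zero at the start; "ft_torque": the same for the moment, N m; "finger_gap": opening from 0.0 (shut) to 1.0 (fully open).
Only numpy, scipy, OpenCV 4.12 (cv2) and the standard library are available. Lean on these libraries where they do the work, as an engineer would, in place of code of your own. Each camera call takes 0.05 s, during which the arm holds its last target. There are 200 camera calls.

## Working session

There is one attempt and no reset: what is moved stays moved. The work goes in short steps, Python scripts to look and compute and a tool call to move; the robot and the scene stay as the last step left them, time stands still between calls to the robot, and variables do not carry over. Pictures are saved under pics/ and viewed, about 8 in all and at most 12, crops included, and the job is handed in when it is done.

Besides the shell and the picture viewer there is one more tool, called after "Emit:" by a JSON object that holds its "method" and its "body", one argument or row to a line. arm_command: Moves the arm, as the interface text tells. Its arguments: {"type":"object","properties":{"series":{"type":"array"},"jaw":{"type":"number"},"force":{"type":"number"}},"required":["series"]}

```bash
mkdir -p pics
python3 - <<'E'
from station import status,snapshot,camera_params
import cv2
for n in("scene","top"):
    im=snapshot(n);cv2.imwrite(f"pics/{n}0.png",im[:,:,::-1]);print(n,camera_params(n))
print(status.sense())
E
```

```text
scene {'fovy': 48.80872359448073, 'cx': 284.4668637618785, 'cy': 209.13730426249276, 'k1': -0.1614936355383132, 'extrinsics': array([[-0.61149365,  0.66970209, -0.42139605,  0.99893337],
       [ 0.79121037,  0.52281967, -0.31724714,  0.34684102],
       [ 0.00785308, -0.52740754, -0.84957614,  0.90733656],
       [ 0.        ,  0.        ,  0.        ,  1.        ]])}
top {'fovy': 43.04177237285917, 'cx': 284.57388270126904, 'cy': 214.15753398102453, 'k1': -0.10403084235208161, 'extrinsics': array([[-0.01071236, -0.99469419,  0.10231669,  0.48723906],
       [-0.999469  ,  0.00750217, -0.03170851,  0.05367692],
       [ 0.03077267, -0.10260204, -0.99424638,  0.99861405],
       [ 0.        ,  0.        ,  0.        ,  1.        ]])}
{'t': 0.1, 'q': array([ 1.12653382e+00,  5.28379449e-01,  1.43382298e+00,  2.43840014e-05,
        1.18144211e+00, -1.78491938e-01]), 'qd': array([ 3.67370589e-04, -1.20562657e-03, -6.24362601e-04,  1.66597798e-04,
       -9.05284905e-05, -1.91180540e-04]), 'tau': array([-4.20668044e-06, -4.43299985e+01, -1.78585374e+01, -1.91330923e-04,
        3.84925937e-03, -1.12081659e-05]), 'tcp_pos': array([0.163821  , 0.602443  , 0.23041214]), 'tool_rot': array([-0.42966582,  0.56248993,  0.42901772,  0.56119173]), 'force': array([ 0.2255783 ,  0.48272627, -0.3681547 ]), 'ft_torque': array([-0.00026004, -0.0696167 ,  0.05930276]), 'finger_gap': 1.0010381349187236}
```

View pics/scene0.png

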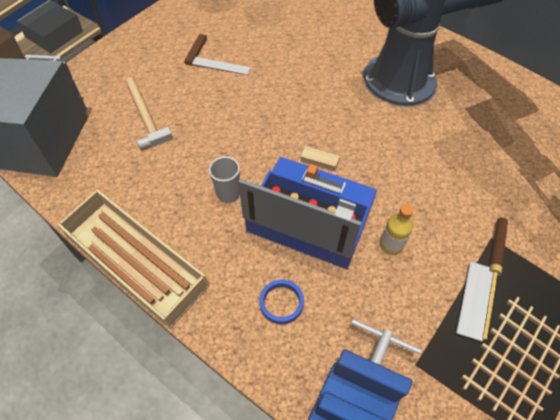

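View pics/top0.png

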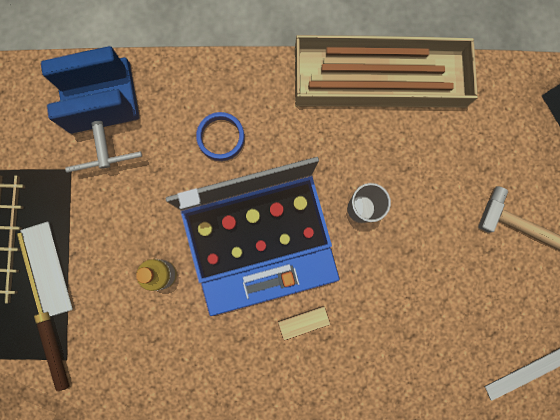

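The top view shows the case rotated a little, with the front deck corners near (209,314) and (339,280), the orange grip near (288,279) and the lid close to upright. The offcut lies just in front of the grip, at (304,323). I'll enlarge the case area next.

Run:
```python
import cv2
im=cv2.imread("pics/top0.png")[150:340,160:400]
cv2.imwrite("pics/topc.png",cv2.resize(im,None,fx=3.15,fy=3.15,interpolation=cv2.INTER_CUBIC))
```

```text
(no output)
```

View pics/topc.png

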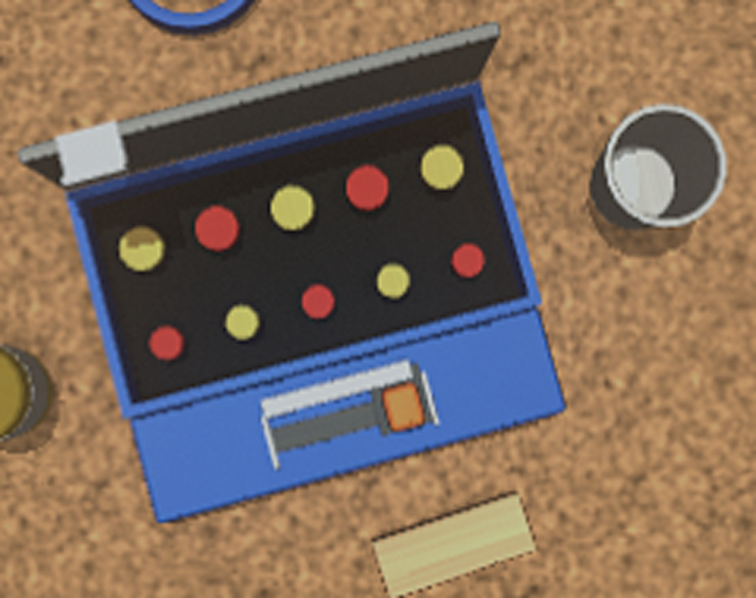

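```bash
cat > h.py <<'E'
import numpy as np,cv2
from station import camera_params,status
from scipy.spatial.transform import Rotation as R
def proj(P,n):
    c=camera_params(n);E=np.array(c["extrinsics"]);p=(np.atleast_2d(P)-E[:3,3])@E[:3,:3]
    s=p[:,:2]/p[:,2:];s=s*(1+c["k1"]*(s**2).sum(1,keepdims=True))
    f=210/np.tan(np.radians(c["fovy"])/2);return s*f+[c["cx"],c["cy"]]
def case(P,x,y,a):
    P=np.atleast_2d(np.array(P,float));return np.c_[P[:,:2]@np.array([[np.cos(a),np.sin(a)],[-np.sin(a),np.cos(a)]])+[x,y],P[:,2]]
def lid(t,y,l=.134,h=.0085):
    return [.065-l*np.cos(t)+h*np.sin(t),y,.07+l*np.sin(t)+h*np.cos(t)]
E
python3 - <<'E'
from h import *
from scipy.optimize import least_squares
px=np.array([[160,521],[565,408],[128,412],[540,303],[481,87],[404,407],[20,153],[498,24]])
uv=px/3.15+[160,150]-.34
def pts(v): return case([[-.127,.12,.05],[-.127,-.12,.05],[-.065,.12,.07],[-.065,-.12,.07],[.065,-.12,.07],[-.099,-.03,.083],lid(v[3],.12),lid(v[3],-.12)],*v[:3])
r=least_squares(lambda v:(proj(pts(v),"top")-uv).ravel(),[.5,.1,.2,1.5])
print(r.x,r.fun.reshape(-1,2).round(1));v=r.x
print("scene",proj(pts(v),"scene").round(0).tolist())
print(case([[0,0,0],[-.099,-.03,.083],[-.099,.03,.083],lid(v[3],0)],*v[:3]))
# glue, cup tops
for n,u,z in(("glue",(145,275),.15),("cup",(371,201),.1),("offcut",(304,323),.022)):
    s=least_squares(lambda w:(proj([[w[0],w[1],z]],"top")-u).ravel(),[.5,0]);c,sn=np.cos(v[2]),np.sin(v[2]);d=s.x-v[:2]
    print(n,s.x,"in case",[c*d[0]+sn*d[1],-sn*d[0]+c*d[1]])
print(R.from_quat(status.sense()["tool_rot"]).as_matrix().round(3))
E
```

```text
[0.55916942 0.0739367  0.25484087 1.5312621 ] [[-1.3  0.8]
 [ 1.1  0.7]
 [-1.4  1.5]
 [ 1.  -0.1]
 [-0.1 -2.4]
 [-0.  -0.5]
 [-0.6 -0.3]
 [ 1.2  0.2]]
scene [[376.0, 190.0], [278.0, 156.0], [369.0, 206.0], [267.0, 171.0], [242.0, 216.0], [310.0, 169.0], [359.0, 225.0], [236.0, 180.0]]
[[0.55916942 0.0739367  0.        ]
 [0.47092953 0.01994854 0.083     ]
 [0.45580404 0.07801075 0.083     ]
 [0.62516404 0.09112861 0.20423125]]
glue [0.47930263 0.24896145] in case [np.float64(-0.03316513484094384), np.float64(0.18950578230490236)]
cup [ 0.60127935 -0.12351035] in case [np.float64(-0.009024789056751796), np.float64(-0.20168573145082666)]
offcut [ 0.388732   -0.01064115] in case [np.float64(-0.18625422263204075), np.float64(-0.038880458916202995)]
[[-0.001 -0.965  0.263]
 [-0.002  0.263  0.965]
 [-1.     0.    -0.002]]
```

Emit:
{"method": "arm_command", "body": {
  "series": [
    [[-10,0,0,-0.13],[-10,0,0,-0.13],[-10,0,0,-0.13],[-10,0,0,-0.13],[0,-20,-32,0],[0,-24,-40,0],[0,-24,-40,0],[0,-24,-40,0],[0,-24,-40,0],[0,-24,-40,0]]
  ],
  "jaw": 0,
  "force": 40
}}

```text
t: 1.1
tcp_pos: [0.3588, 0.4121, 0.271]
tool_rot: [-0.559, 0.433, 0.559, 0.432]
force: [0.6, 0.0, -0.4]
finger_gap: 0.0
```

```bash
cat >> h.py <<'E'
V=[0.55917,0.07394,0.25484]
def rep(goal=None):
    s=status.sense();M=R.from_quat(s["tool_rot"]).as_matrix();c,n=np.cos(V[2]),np.sin(V[2]);C=np.array([[c,-n,0],[n,c,0],[0,0,1]])
    p=C.T@(s["tcp_pos"]-[V[0],V[1],0])
    print("t",round(s["t"],2),"case mm",(p*1e3).round(1),"F case",(C.T@s["force"]).round(1),"gap",round(s["finger_gap"],2),"yaw err",round(np.arctan2(M[1,2],M[0,2])-np.pi/2-V[2],3))
    if goal is not None: print("tool delta",(M.T@C@(np.array(goal)-p*1e3)).round(1))
E
python3 -c "from h import *;rep([120,0,265])"
```

```text
t 1.1 case mm [-108.7  377.8  271. ] F case [ 0.6 -0.1 -0.4] gap 0.0 yaw err -0.0
tool delta [   5.9 -228.8 -377.7]
```

Emit:
{"method": "arm_command", "body": {
  "series": [
    [[0,-23,-38,0],[0,-23,-38,0],[0,-23,-38,0],[0,-23,-38,0],[0,-23,-38,0],[0,-23,-38,0],[0,-23,-38,0],[0,-23,-38,0],[0,-23,-38,0],[0,-23,-38,0]]
  ]
}}

```text
t: 2.1
tcp_pos: [0.6769, 0.1023, 0.2707]
tool_rot: [-0.559, 0.433, 0.56, 0.432]
force: [0.7, 0.1, -0.1]
finger_gap: -0.001
```

```bash
python3 -c "
from h import *;rep([120,0,170])
for t in np.arange(1.55,-.01,-.1):print(round(t,2),(np.array(lid(t,0,.1))*1e3+[11,0,0]).round(0))"
```

```text
t 2.1 case mm [121.1  -2.2 270.7] F case [ 0.7 -0.1 -0.1] gap -0.0 yaw err -0.001
tool delta [100.7   1.    2.2]
1.55 [ 82.   0. 170.]
1.45 [ 72.   0. 170.]
1.35 [ 62.   0. 169.]
1.25 [ 53.   0. 168.]
1.15 [ 43.   0. 165.]
1.05 [ 34.   0. 161.]
0.95 [ 25.   0. 156.]
0.85 [ 16.   0. 151.]
0.75 [  9.   0. 144.]
0.65 [  2.   0. 137.]
0.55 [ -5.   0. 130.]
0.45 [-10.   0. 121.]
0.35 [-15.   0. 112.]
0.25 [-19.   0. 103.]
0.15 [-22.   0.  93.]
0.05 [-23.   0.  83.]
```

Emit:
{"method": "arm_command", "body": {
  "series": [
    [[30,0,0,0],[40,0,0,0],[30,0,0,0],[0,12,0,0],[0,12,0,0],[0,10,0,0],[0,6,0,0],[0,6,0,0],[0,5,0,0],[0,5,0,0]]
  ]
}}

```text
t: 3.1
tcp_pos: [0.6224, 0.0897, 0.1717]
tool_rot: [0.56, -0.432, -0.559, -0.433]
force: [3.2, 0.6, -1.1]
finger_gap: 0.004
```

```bash
python3 -c "
from h import *;rep([43,0,165])"
```

```text
t 3.1 case mm [ 65.2  -0.7 171.7] F case [ 3.2 -0.2 -1.1] gap 0.0 yaw err -0.001
tool delta [ 6.7 22.2  0.7]
```

Emit:
{"method": "arm_command", "body": {
  "series": [
    [[0.5,5,0,0],[1,5,0,0],[1.5,5,0,0],[1.5,5,0,0],[2,4.5,0,0],[2,4.5,0,0],[2.5,4.5,0,0],[2.5,4.5,0,0],[2.5,4,0,0],[3,4,0,0]]
  ]
}}

```text
t: 4.1
tcp_pos: [0.5768, 0.078, 0.152]
tool_rot: [-0.559, 0.433, 0.56, 0.432]
force: [1.3, -0.3, 2.4]
finger_gap: 0.002
```

```bash
python3 -c "
from h import *;rep([-10,0,121])"
```

```text
t 4.1 case mm [ 18.1  -0.5 152. ] F case [ 1.2 -0.7  2.4] gap 0.0 yaw err -0.001
tool delta [31.  28.1  0.5]
```

Emit:
{"method": "arm_command", "body": {
  "series": [
    [[3,4,0,0],[3,3.5,0,0],[3.5,3.5,0,0],[3.5,3,0,0],[3.5,3,0,0],[4,3,0,0],[4,2.5,0,0],[4,2,0,0],[4,2,0,0],[4,2,0,0]]
  ]
}}

```text
t: 5.1
tcp_pos: [0.5496, 0.0709, 0.1154]
tool_rot: [-0.559, 0.433, 0.559, 0.433]
force: [0.1, -0.4, 2.0]
finger_gap: 0.0
```

```bash
python3 -c "
from h import *;rep([-23,0,78])"
```

```text
t 5.1 case mm [-10.1  -0.5 115.4] F case [-0.1 -0.4  2. ] gap 0.0 yaw err -0.001
tool delta [37.4 12.9  0.5]
```

Emit:
{"method": "arm_command", "body": {
  "series": [
    [[4,2,0,0],[4,2,0,0],[4,1.5,0,0],[3.5,1.5,0,0],[3,1,0,0],[3,1,0,0],[2.5,1,0,0],[2,1,0,0],[2,0,0,0],[2,0,0,0]]
  ]
}}

```text
t: 6.1
tcp_pos: [0.5389, 0.068, 0.0857]
tool_rot: [-0.559, 0.433, 0.56, 0.432]
force: [-0.5, -0.5, 2.2]
finger_gap: -0.004
```

```bash
python3 -c "
from h import *;rep([-23,0,78])"
```

```text
t 6.1 case mm [-21.1  -0.6  85.7] F case [-0.6 -0.4  2.2] gap -0.0 yaw err -0.0
tool delta [7.7 1.9 0.6]
```

Emit:
{"method": "arm_command", "body": {
  "series": [
    [[1.5,0,0,0],[1.5,0,0,0],[1,0,0,0],[1,0,0,0],[0.5,0,0,0],[0.5,0,0,0],[0,0,0,0]]
  ]
}}

```text
t: 6.8
tcp_pos: [0.5393, 0.0682, 0.0798]
tool_rot: [0.559, -0.433, -0.559, -0.433]
force: [0.1, 1.6, -0.6]
finger_gap: -0.005
```

```bash
python3 -c "
from h import *;rep([-23,0,78])"
```

```text
t 6.8 case mm [-20.7  -0.5  79.8] F case [ 0.5  1.5 -0.6] gap -0.0 yaw err -0.001
tool delta [1.8 2.3 0.5]
```

Emit:
{"method": "arm_command", "body": {
  "series": [
    [[0.5,0,0,0],[0.5,0,0,0],[0.5,0,0,0],[0.5,0,0,0],[0,0,0,0]]
  ]
}}

```text
t: 7.3
tcp_pos: [0.5394, 0.0682, 0.0786]
tool_rot: [0.56, -0.432, -0.559, -0.433]
force: [-1.8, -0.3, 6.2]
finger_gap: -0.001
```

```bash
python3 -c "
from h import *;rep([-23,0,78])"
```

```text
t 7.3 case mm [-20.6  -0.6  78.6] F case [-1.8  0.2  6.2] gap -0.0 yaw err -0.001
tool delta [0.6 2.4 0.6]
```

Emit:
{"method": "arm_command", "body": {
  "series": [
    [[0.5,0,0,0],[0.5,0,0,0],[0,0,0,0]]
  ]
}}

```text
t: 7.6
tcp_pos: [0.5394, 0.0682, 0.0785]
tool_rot: [0.56, -0.432, -0.559, -0.433]
force: [-3.4, 0.2, 12.3]
finger_gap: 0.0
```

Emit:
{"method": "arm_command", "body": {
  "series": [
    [[-20,0,0,0],[-40,0,0,0],[0,26,-25,0],[0,26,-25,0],[0,26,-26,0],[0,0,0,0]]
  ]
}}

```text
t: 8.2
tcp_pos: [0.4807, -0.0274, 0.1368]
tool_rot: [-0.558, 0.434, 0.559, 0.433]
force: [0.3, 0.3, -0.7]
finger_gap: -0.004
```

Run:
```python
from h import *;rep([-99,-75,62])
from station import snapshot
a=snapshot("top")[140:350,150:400,::-1];b=snapshot("scene")[110:320,190:440,::-1]
cv2.imwrite("pics/c1.png",cv2.resize(np.hstack([a,b]),None,fx=1.6,fy=1.6,interpolation=cv2.INTER_CUBIC))
print(proj(case([lid(0,.12),lid(0,-.12)],*V),"top")-[150,140],(proj(case([lid(0,.12),lid(0,-.12)],*V),"scene")-[190,110]+[250,0]))
```

```text
t 8.2 case mm [-101.5  -78.3  136.8] F case [ 0.3  0.2 -0.7] gap -0.0 yaw err -0.005
tool delta [74.8 -2.6  3.3]
[[ 48.80905771 144.33098568]
 [183.31727653 107.80622981]] [[430.35117602  92.87464708]
 [328.00403415  56.97502812]]
```

View pics/c1.png

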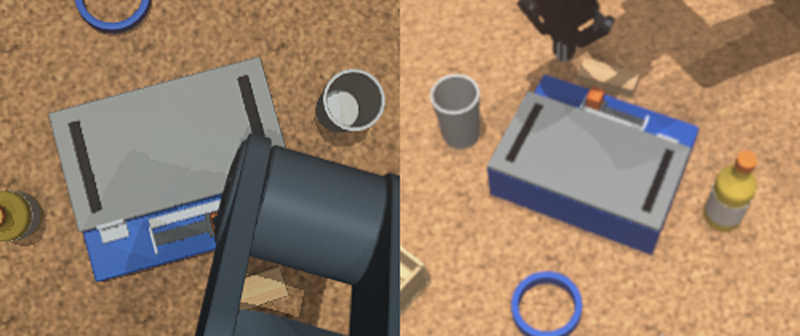

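The lid is shut: its rim corner is at (79,230), and I predicted (78,231). The grip and the objects around the case have not moved. Next I'll lower the tool behind the grip.

Emit:
{"method": "arm_command", "body": {
  "series": [
    [[20,-2,2,0],[25,0,0,0],[20,0,0,0],[9,0,0,0],[0,0,0,0],[0,0,7,0],[0,0,7,0]]
  ]
}}

```text
t: 9.0
tcp_pos: [0.4814, -0.0085, 0.0636]
tool_rot: [0.56, -0.432, -0.559, -0.433]
force: [-0.0, 0.1, -0.2]
finger_gap: -0.003
```

Run:
```python
from h import *;rep([-99,-55,62])
from station import snapshot
b=snapshot("scene")[120:220,250:400,::-1]
cv2.imwrite("pics/c2.png",cv2.resize(b,None,fx=5,fy=5,interpolation=cv2.INTER_CUBIC))
```

```text
t 9.0 case mm [-96.1 -60.2  63.6] F case [-0.   0.1 -0.2] gap -0.0 yaw err -0.001
tool delta [1.6 2.9 5.2]
```

View pics/c2.png

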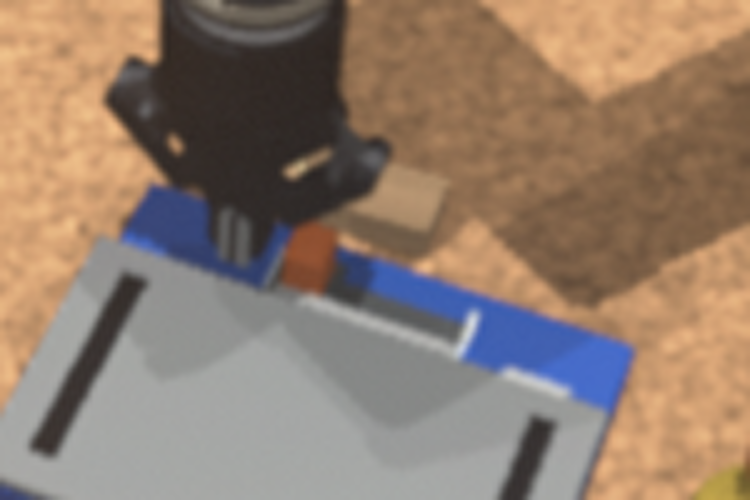

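Fingers are at (235,240), beside the orange grip at (310,258), with nothing tall between them. I'll start the push.

Emit:
{"method": "arm_command", "body": {
  "series": [
    [[0,3,3,0],[0,0,3,0],[0,0,3,0],[0,0,3,0],[0,0,3,0],[0,0,3,0],[0,0,3,0],[0,0,3,0]]
  ]
}}

```text
t: 9.85
tcp_pos: [0.4723, 0.0117, 0.0632]
tool_rot: [0.561, -0.433, -0.559, -0.432]
force: [-1.4, -9.5, 3.5]
finger_gap: 0.006
```

```bash
python3 -c "
from h import *;rep([-99,5,62])"
```

```text
t 9.85 case mm [-99.8 -38.3  63.2] F case [-3.8 -8.8  3.5] gap 0.01 yaw err 0.001
tool delta [ 1.1 -0.8 43.3]
```

Emit:
{"method": "arm_command", "body": {
  "series": [
    [[0,0,3,0],[0,0,3,0],[0,0,3,0],[0,0,3,0],[0,0,3,0],[0,0,3,0],[0,0,3,0],[0,0,3,0],[0,0,3,0]]
  ]
}}

```text
t: 10.75
tcp_pos: [0.4649, 0.0402, 0.0627]
tool_rot: [-0.559, 0.433, 0.559, 0.433]
force: [-0.1, 0.3, 0.5]
finger_gap: -0.002
```

```bash
python3 -c "
from h import *;rep([-99,5,62])"
```

```text
t 10.75 case mm [-99.8  -8.9  62.7] F case [0.  0.3 0.5] gap -0.0 yaw err -0.001
tool delta [ 0.7 -0.7 13.9]
```

Emit:
{"method": "arm_command", "body": {
  "series": [
    [[0,0,2,0],[0,0,2,0],[0,0,2,0],[0,0,2,0],[0,0,0,0]]
  ]
}}

```text
t: 11.25
tcp_pos: [0.4628, 0.0476, 0.0628]
tool_rot: [-0.559, 0.433, 0.559, 0.432]
force: [-0.2, 0.1, -1.1]
finger_gap: 0.002
```

```bash
python3 -c "
from h import *;rep([-99,5,62])"
```

```text
t 11.25 case mm [-99.9  -1.2  62.8] F case [-0.2  0.1 -1.1] gap 0.0 yaw err -0.0
tool delta [ 0.8 -0.9  6.2]
```

Emit:
{"method": "arm_command", "body": {
  "series": [
    [[0,0,1,0],[0,0,1,0],[0,0,1,0],[0,0,1,0],[0,0,0,0]]
  ]
}}

```text
t: 11.75
tcp_pos: [0.462, 0.0512, 0.0628]
tool_rot: [0.559, -0.433, -0.559, -0.433]
force: [0.5, -1.1, 0.1]
finger_gap: -0.001
```

```bash
python3 -c "
from h import *;rep([-99,5,62])"
```

```text
t 11.75 case mm [-99.7   2.5  62.8] F case [ 0.2 -1.2  0.1] gap -0.0 yaw err -0.001
tool delta [ 0.8 -0.7  2.5]
```

Emit:
{"method": "arm_command", "body": {
  "series": [
    [[0,0,1,0],[0,0,1,0],[0,0,1,0],[0,0,0.5,0],[0,0,0,0]]
  ]
}}

```text
t: 12.25
tcp_pos: [0.4611, 0.0545, 0.0628]
tool_rot: [0.559, -0.433, -0.559, -0.433]
force: [-0.2, -3.4, -0.3]
finger_gap: -0.002
```

```bash
python3 -c "
from h import *;rep([-99,5,62])"
```

```text
t 12.25 case mm [-99.8   5.9  62.8] F case [-1.  -3.2 -0.3] gap -0.0 yaw err -0.0
tool delta [ 0.8 -0.8 -0.9]
```

Emit:
{"method": "arm_command", "body": {
  "series": [
    [[0,0,0.7,0],[0,0,0.7,0],[0,0,0.6,0],[0,0,0,0]]
  ]
}}

```text
t: 12.65
tcp_pos: [0.4608, 0.0562, 0.0628]
tool_rot: [0.56, -0.433, -0.559, -0.432]
force: [0.1, -5.4, -0.2]
finger_gap: -0.002
```

```bash
python3 -c "
from h import *;rep([-99,5,62])"
```

```text
t 12.65 case mm [-99.7   7.6  62.8] F case [-1.3 -5.3 -0.2] gap -0.0 yaw err -0.0
tool delta [ 0.8 -0.7 -2.6]
```

Emit:
{"method": "arm_command", "body": {
  "series": [
    [[0,0,0.7,0],[0,0,0.7,0],[0,0,0.6,0],[0,0,0,0]]
  ]
}}

```text
t: 13.05
tcp_pos: [0.4608, 0.0565, 0.0629]
tool_rot: [0.561, -0.433, -0.559, -0.431]
force: [-0.7, -13.8, -0.6]
finger_gap: 0.001
```

```bash
python3 -c "
from h import *;rep([-99,5,62])"
```

```text
t 13.05 case mm [-99.6   7.9  62.9] F case [ -4.1 -13.2  -0.6] gap 0.0 yaw err 0.002
tool delta [ 0.9 -0.6 -2.9]
```

Emit:
{"method": "arm_command", "body": {
  "series": [
    [[0,0,0.6,0],[0,0,0.6,0],[0,0,0,0],[0,0,0,0]]
  ]
}}

```text
t: 13.45
tcp_pos: [0.4608, 0.0567, 0.0629]
tool_rot: [0.561, -0.433, -0.559, -0.431]
force: [-1.3, -19.7, -0.5]
finger_gap: -0.001
```

Emit:
{"method": "arm_command", "body": {
  "series": [
    [[0,0,0,0],[0,0,0,0],[0,0,0,0],[0,0,0,0],[0,0,0,0],[0,0,0,0]]
  ]
}}

```text
t: 14.05
tcp_pos: [0.4608, 0.0567, 0.063]
tool_rot: [0.561, -0.433, -0.559, -0.431]
force: [-1.5, -18.2, -1.5]
finger_gap: -0.001
```

Emit:
{"method": "arm_command", "body": {
  "series": [
    [[0,0,-3,0],[0,0,-6,0],[0,0,-10,0],[0,0,-10,0],[-30,0,0,0],[-40,0,0,0],[-40,0,-40,0],[-30,20,-40,0],[0,0,-45,0],[0,0,-45,0]]
  ]
}}

```text
t: 15.05
tcp_pos: [0.4903, -0.1323, 0.1976]
tool_rot: [0.56, -0.432, -0.558, -0.433]
force: [1.4, -0.3, 0.5]
finger_gap: -0.001
```

Run:
```python
from h import *;rep()
from station import snapshot
b=snapshot("scene")[110:290,200:440,::-1];a=snapshot("top")[220:330,180:380,::-1]
cv2.imwrite("pics/c3.png",cv2.resize(b,None,fx=3.2,fy=3.2,interpolation=cv2.INTER_CUBIC))
cv2.imwrite("pics/c4.png",cv2.resize(a,None,fx=4,fy=4,interpolation=cv2.INTER_CUBIC))
print((proj(case([[-.099,.03,.083]],*V),"scene")-[200,110])*3.2,(proj(case([[-.099,.03,.083]],*V),"top")-[180,220])*4)
```

```text
t 15.05 case mm [-118.6 -182.2  197.6] F case [ 1.3 -0.7  0.5] gap -0.0 yaw err -0.0
[[434.73733847 216.02173115]] [[295.98366073 270.65185187]]
```

View pics/c3.png

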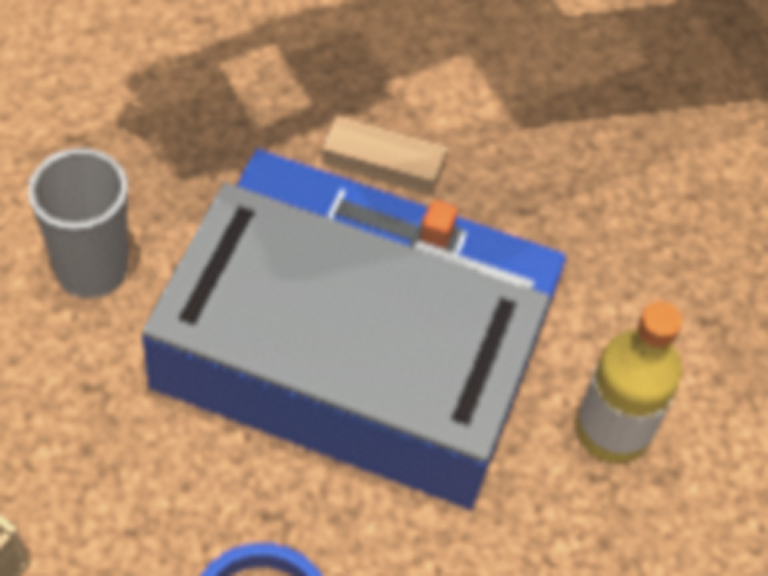

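View pics/c4.png

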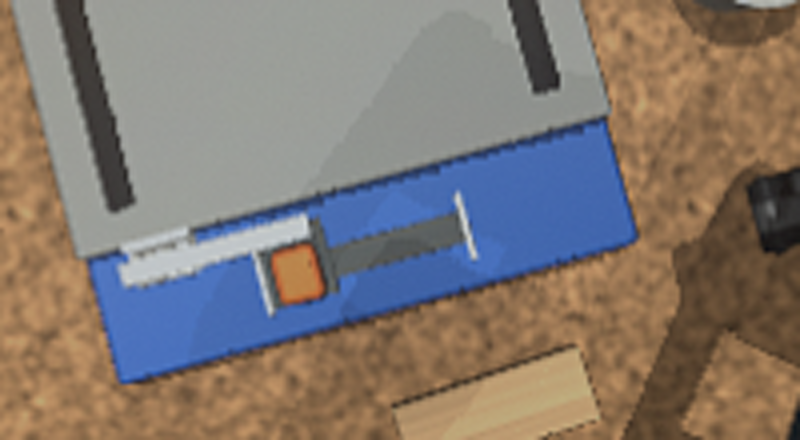

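The grip is at (298,273); when locked it should be at (296,271). Its foot rests against the end stop mark, the bolt lies over the tongue and the lid is shut. The objects around the case have not moved and the arm is clear, so I'll sign off.

```bash
python3 -c "
from station import ticket;print(ticket.sign_off())"
```

```text
the job is handed in; nothing more can be done
None
```

The case is shut and locked, and I handed the job in at about 15 s of the 61 s allowed. The one thing I couldn't see directly is whether the catch took.

- **Lid:** I lowered it at about 2–3 N, slowing near the end. I then pressed it shut at up to about 12 N, with its face at 78.5 mm (78.5 mm expected). A picture confirmed it was shut before I touched the lock.
- **Lock:** I pushed the grip through the half-way click (about 9 N) to the end stop. There I held it at 18–20 N for more than 0.6 s, and no reading passed 20 N.
- **Last checks:** The final pictures show the grip within about 2 pixels, in a 4× enlarged picture, of where it should be when locked, and the bolt over the tongue. The glue bottle, pencil cup and offcut look unmoved. The tape roll was only partly in the last picture, though it looked unmoved there. The arm was clear of everything.

No checks failed or disagreed. That the catch took is inferred from the force and the hold time, both well above the 12 N for 0.3 s it needs.

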